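Switch the ball sorter to the other chute

TASK

The left bin of the ball sorter is full: press down the raised right end of the seesaw gate by its thumb plate so that the gate rocks over its pivot and rests fully sloping to the right chute. Then push the stop slide's upright tab to the left until it is fully open, so that all three waiting balls run down into the empty right bin, and take the hand away. Only press and push: grasp nothing, do not touch the balls, and leave the things lying around the stand where they are.

Things in the scene. Friction and masses are not known exactly. Their poses are not given: they have to be found in the camera images.
- station: Ball sorting stand, fixed: plywood base 580 mm long (its y), tilting aluminium trough (seesaw gate) in the middle, a sloping chute and a zinc bin at each side, a feed channel behind. Origin on the worktop below the gate's pivot; x points away from the stand's front to the feed channel, y to the left bin, z up. A splash plate 60 mm wide, top 160 mm up, stands in front of the gate's middle.
- gate (a joint): Tilt of the seesaw gate in rad about its pivot (station x axis, 105 mm above the worktop): -0.22 = at its left stop, left end low; +0.22 = at its right stop, right end low. Starts sloping left. Stiff hinge, stays where it is left; 1 to 3 N on a thumb plate tips it. Trough 200 mm long, wall tops 28 mm above the pivot.
- gate_plate_right (a point): Centre of the top of the gate's right thumb plate (48 mm along station x, 44 mm along y), a ribbed flat plate on the trough's front wall, 75 mm right of the pivot (station -y) and 46 mm in front of it (-x). Moves with the gate: about 148 mm above the worktop with the gate fully left, 116 mm fully right. Free space beneath.
- gate_plate_left (a point): The same point on the gate's left thumb plate, 75 mm left of the pivot.
- stop (a joint): Travel of the stop slide in m along the station's +y (to the left): about 0 = closed, its blade across the feed channel holds the balls back; 0.045 = fully open, against its end stop. Slides with about 2 N and stays where it is left.
- stop_tab (a point): Centre of the stop slide's upright dark steel tab, over the feed channel, 50 mm behind the pivot (station +x), 177 mm above the worktop. Tab 36 mm along station x, 10 mm thick along y, from 160 to 192 mm above the worktop; the channel walls and balls below it end under 158 mm, so there is free room at both sides. Moves with the slide.
- feed_mouth (a point): Lower end of the feed channel's floor, 121 mm above the worktop. The channel is 38 mm wide, 150 mm long and rises from here along station +x at 0.10 rad; its side walls end 145 mm above the worktop at the stop slide, 156 mm at the far end.
- bin_right (a point): Centre of the inner floor of the empty right bin, 18 mm above the worktop (inside 106 mm along station x, 114 mm along y; walls 42 mm above this floor, outer end wall 82 mm).
- bin_left (a point): Centre of the inner floor of the left bin, the same size, already full of balls of the same kind (fixed there).
- ball_1_center (a point): Centre of steel ball 1 of the three waiting in the feed channel (25 mm diameter, about 65 g; ball 1 lies against the stop slide).
- ball_2_center (a point): Centre of steel ball 2 of the three waiting in the feed channel (25 mm diameter, about 65 g; ball 1 lies against the stop slide).
- ball_3_center (a point): Centre of steel ball 3 of the three waiting in the feed channel (25 mm diameter, about 65 g; ball 1 lies against the stop slide).
- small_tin: Bystander on the worktop by the stand: red tin, 66 mm across, 46 mm high; origin at the centre of its underside.
- wood_offcut_1: Bystander on the worktop by the stand: block of pine, 60x90 mm, 32 mm high; origin at the centre of its underside.
- tape_measure: Bystander on the worktop by the stand: yellow tape measure, 34x80x68 mm high; origin at the centre of its underside.
- electrical_tape: Bystander on the worktop by the stand: black roll of tape lying flat, 68 mm across, 19 mm high; origin at the centre of its underside.

How it is judged:
By the outcome, as a careful person would: the job done as asked, in the order asked, and still so for the second after the job is handed in, with the robot touching nothing.
It also fails if it takes over 34 s, if anything falls off the work surface, if the arm or the gripper's body presses on something with over 40 N, if the wrist force passes 120 N, or if a joint passes its speed limit or range.

ROBOT

A 6-joint arm with a two-finger parallel gripper is mounted at the origin on a cart in front of the work surface, level with it; the furniture and walls round the work are solid. World frame = base frame: x ahead of the robot, y to its left, z up, the work surface at z = 0. Lengths are in m, angles in rad, forces in N, time in s.
With the tool pointing down it reaches from about 0.4 to 0.825 m from the base axis. Payload 7 kg.
Tool frame: the origin (TCP) lies between the finger pads; the fingertips stand 22 mm ahead of it and the grasp point (between the pads) lies 3 mm ahead of it; z points along the fingers, y is the direction in which the jaws open and shut (so a half turn about z gives the same grasp; the last joint's range is limited). The gripper opens to 88 mm and grips with 3 to 60 N. Pads are 19 mm wide; open, the fingers measure 130 mm over their backs; the gripper's body (78 mm by 193 mm) begins 47 mm behind the grasp point.
Start: joints at [-1.047, 0.359, 0.012, 0, -1.224, -0.288], TCP at [0.158, -0.656, 0.249] pointing down, gripper open.
Joint ranges: [-3.07, 3.07], [-1.43, 2.12], [-1.02, 1.25], [-3.03, 1.67], [-3.05, -0], [-3.03, 3.03]. Speed limits (rad/s): [2.39, 2.39, 3.01, 3.14, 3.14, 3.14].

INTERFACE

Orientations are given as [roll, pitch, yaw] about the fixed x, y, z axes, in that order (R = Rz(yaw) Ry(pitch) Rx(roll)).
In Python, from station import * gives the robot as it stands. The module is installed in compiled form; this text tells all that it offers.
- The arm moves only by the tool move_arm, never from a script. Its argument "rows" is a list of rows, each an object with "delta_rot": the turn, a rotation vector about the world's x, y, z in degrees, a list of three; "delta_pos": the shift along the world's x, y, z in cm, a list of three; "hand": the finger opening in cm, from 0 to 8.76. A call has exactly 10 rows; each row shifts and turns the commanded pose from where the row before left it; what a row does not reach is not made up. A row lasts 1/10 s, in which the tool goes at most 50 mm and 8.59 degrees, less where a joint would pass 70% of its speed; a pose out of reach is approached as far as the arm can. A call is refused whole if a number of a shift passes 5 or a number of a turn 8.59, either way. A call with a gripper value outside its range is refused whole. The fingers move at their own pace and stop on an object; "force" is the grip in N (left out, the last holds). Time passes only in rows, so rows that do not move let the fingers close, or fill a call up. It gives the time, the measured TCP pose, the force and the opening at its end, in the units of the state.
- get_state(): the state, without advancing time (a new reading comes with each control period).
- grab_frame(name): name is "side" or "top" or "wrist"; returns the picture (420x560x3 uint8, blue, green, red); there is no depth.
- camera_info(name): a dict with "camera_matrix" (3x3 intrinsics, pixels), "world_from_camera" (4x4, takes a point from camera to world coordinates); the wrist camera has in their place "T_tool_cam" (4x4, takes a point from camera to tool coordinates, whose origin is the TCP and whose axes are the flange's). Camera axes: x right, y down, z forward; pixel columns grow to the right and rows downward; lengths in m; the calibration is good to about 2 mm. A picture is of the moment at which its call begins: read the wrist's pose just before it. camera_info takes no time and is no camera call.
- job_done(): hands the job in, once; it reports no verdict.
The state is a dict: "t": time; "q": joint angles; "qd": joint speeds; "joint_efforts": joint torques, N m; "eef_pos": TCP position; "ee_rot": TCP orientation; "force": force on the tool from outside, world axes, zero at the start; "moment": the same for the moment, N m; "width": finger opening in m.
Only numpy, scipy, OpenCV 4.12 (cv2) and the standard library are available. Lean on these libraries where they do the work, as an engineer would, in place of code of your own. Each camera call takes 0.05 s, during which the arm holds its last target.

## Working session

There is one attempt and no reset: what is moved stays moved. The work goes in short steps, Python scripts to look and compute and a tool call to move; the robot and the scene stay as the last step left them, time stands still between calls to the robot, and variables do not carry over. Pictures are saved under pics/ and viewed, and the job is handed in when it is done.

Besides the shell and the picture viewer there is one more tool, called after ">>>" as name([rows], argument=value, ...), one row to a line, values as JSON. move_arm: Moves the arm, as the interface text tells. Its arguments: {"type":"object","properties":{"rows":{"type":"array"},"force":{"type":"number"}},"required":["rows"]}

```bash
mkdir -p pics
python3 - <<'E'
from station import *
import cv2,numpy as np
s=get_state();print(s)
for n in("side","top","wrist"):
    cv2.imwrite(f"pics/{n}0.png",grab_frame(n)); print(n,camera_info(n))
E
```

```text
{'t': 0.0, 'q': array([-1.04690031e+00,  3.59398717e-01,  1.10731862e-02, -3.43099951e-04,
       -1.22407483e+00, -2.88078900e-01]), 'qd': array([ 0.0012207 ,  0.00056701,  0.0009126 , -0.00062613, -0.00055193,
        0.00107187]), 'joint_efforts': array([-6.14140981e-05, -5.82718313e+01,  2.93056995e+01,  6.99693963e+00,
        6.89837529e-03, -1.31207166e-04]), 'eef_pos': array([ 0.1575682 , -0.65590184,  0.2476225 ]), 'ee_rot': array([ 3.13996308e+00, -1.46521980e-04, -2.90589227e+00]), 'force': array([ 0.21189914,  0.55297056, -0.68718821]), 'moment': array([ 0.0334587 , -0.04936786, -0.04175796]), 'width': 0.08798334866572162}
side {'camera_matrix': array([[392.86587701,   0.        , 281.61368933],
       [  0.        , 392.86587701, 215.96211825],
       [  0.        ,   0.        ,   1.        ]]), 'world_from_camera': array([[ 0.88328648, -0.22103899,  0.41345708,  0.20877406],
       [-0.46843796, -0.45231261,  0.75893292, -0.61947449],
       [ 0.01925808, -0.86403418, -0.50306466,  0.53761898],
       [ 0.        ,  0.        ,  0.        ,  1.        ]])}
top {'camera
[... 362 characters left out ...]
 [-3.45579042e-05, -2.29627698e-01, -9.73278541e-01,
         9.72469267e-01],
       [ 0.00000000e+00,  0.00000000e+00,  0.00000000e+00,
         1.00000000e+00]])}
wrist {'camera_matrix': array([[342.66541443,   0.        , 281.18988762],
       [  0.        , 342.66541443, 210.69300084],
       [  0.        ,   0.        ,   1.        ]]), 'T_tool_cam': array([[ 2.42498778e-04, -9.58403176e-01, -2.85417752e-01,
         7.62031556e-02],
       [ 9.99999935e-01,  1.55903125e-04,  3.26120960e-04,
         1.82517480e-03],
       [-2.68057844e-04, -2.85417813e-01,  9.58403151e-01,
        -1.35540792e-01],
       [ 0.00000000e+00,  0.00000000e+00,  0.00000000e+00,
         1.00000000e+00]])}
```

View pics/top0.png

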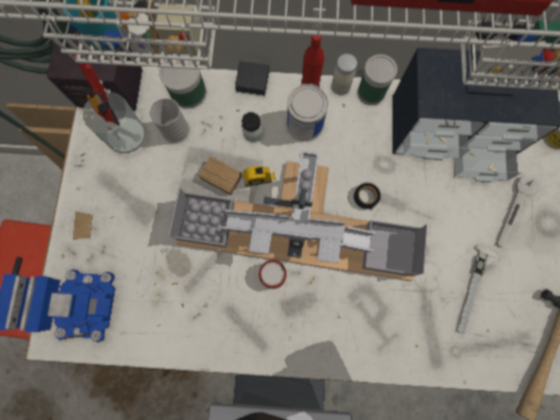

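View pics/side0.png

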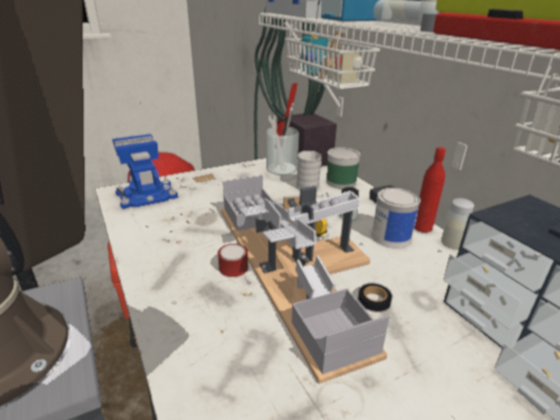

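Run:
```python
import cv2
a=cv2.imread("pics/top0.png")[140:300,160:440];cv2.imwrite("pics/topc.png",cv2.resize(a,None,fx=2.85,fy=2.85,interpolation=cv2.INTER_CUBIC))
a=cv2.imread("pics/side0.png")[165:375,200:400];cv2.imwrite("pics/sidec.png",cv2.resize(a,None,fx=2.8,fy=2.8,interpolation=cv2.INTER_CUBIC))
```

```text
(no output)
```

View pics/topc.png

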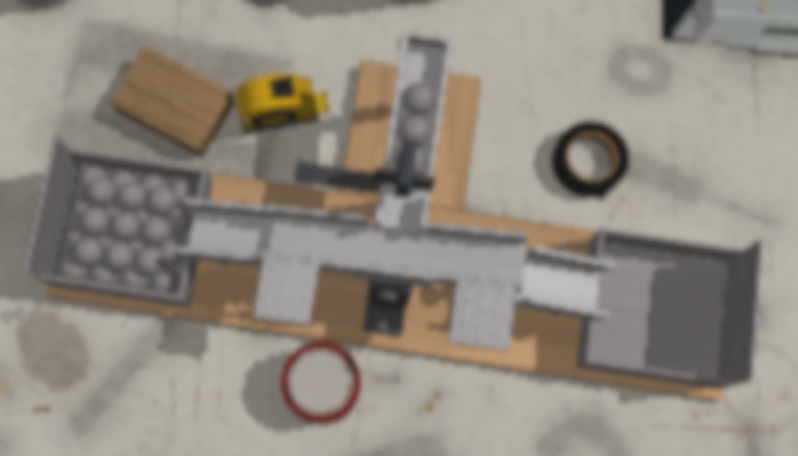

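View pics/sidec.png

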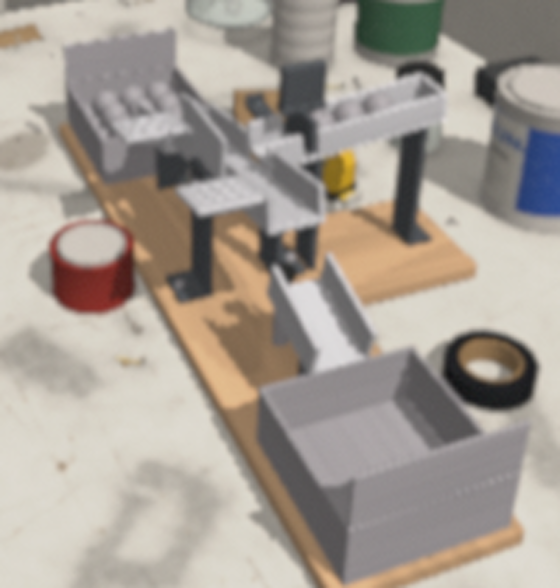

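```bash
cat > h.py <<'E'
from station import *
import cv2,numpy as np
from scipy.optimize import least_squares
def proj(n,P):
    c=camera_info(n);T=np.linalg.inv(c["world_from_camera"]);p=(T[:3,:3]@np.asarray(P).T).T+T[:3,3]
    u=(c["camera_matrix"]@p.T).T;return u[:,:2]/u[:,2:]
def gate(x,y,h,a):
    return [x,y*np.cos(a)-h*np.sin(a),.105+h*np.cos(a)+y*np.sin(a)]
def W(pose,S):
    x,y,t=pose;S=np.atleast_2d(S);c,s=np.cos(t),np.sin(t)
    return np.c_[x+c*S[:,0]-s*S[:,1],y+s*S[:,0]+c*S[:,1],S[:,2]]
E
cat > fit.py <<'E'
from h import *
R=[gate(x,y,.0273,-.22) for x,y in((-.022,-.053),(-.022,-.097),(-.070,-.097),(-.070,-.053))]
L=[gate(x,y,.0273,-.22) for x,y in((-.022,.097),(-.022,.053),(-.070,.053),(-.070,.097))]
t=np.array([(457,275),(514,283),(507,350),(450,342),(266,260),(320,265),(311,322),(255,315)])/2.85+(160,140)
sR=np.array([(245,178),(268,204),(195,215),(180,194)])/2.8+(200,165)
tab=[[.05,0,.192]]
st=np.array([(303,64)])/2.8+(200,165)
def f(p): return np.r_[(proj("top",W(p,R+L))-t).ravel(),(proj("side",W(p,R))-sR).ravel()]
r=least_squares(f,[.45,0,-.1],loss="soft_l1");print(r.x);print(f(r.x).reshape(-1,2).round(1))
p=r.x
def show(n,off,sc,pts): print(n,((proj(n,W(p,pts))-off)*sc).round())
tabpts=[[.032,0,.192],[.068,0,.192],[.05,.005,.192],[.05,-.005,.192],[.05,0,.16]]
show("top",(160,140),2.85,tabpts);show("side",(200,165),2.8,tabpts)
for nm,P in(("plate",gate(-.046,-.075,.0273,-.22)),("tab",[.05,0,.177])):print(nm,W(p,P))
E
python3 fit.py
```

```text
[ 0.54877033 -0.01846881 -0.08966874]
[[ 0.4  0.9]
 [ 1.2  0.4]
 [ 0.9 -0.3]
 [-0.2 -0.2]
 [ 0.2 -1.3]
 [ 0.4 -1. ]
 [ 0.   0.7]
 [ 0.3  0.8]
 [-1.4 -2.5]
 [-0.1 -4.7]
 [ 1.4 -3.4]
 [-1.7 -3.4]]
top [[411. 182.]
 [418. 134.]
 [407. 157.]
 [421. 159.]
 [412. 170.]]
side [[287.  67.]
 [332.  59.]
 [307.  60.]
 [313.  66.]
 [307. 102.]]
plate [[ 0.49693437 -0.08131409  0.14800922]]
tab [[ 0.59856945 -0.02294624  0.177     ]]
```

```bash
cat >> fit.py <<'E'
import sys
def ov(n,off,sc,out,src):
    a=cv2.imread(src);o=np.array(off);k=a[o[1]:o[1]+210,o[0]:o[0]+280];k=cv2.resize(k,None,fx=sc,fy=sc,interpolation=cv2.INTER_CUBIC)
    bx=lambda x0,x1,y0,y1,z:[[x0,y0,z],[x1,y0,z],[x1,y1,z],[x0,y1,z]]
    for q,c in((R,(0,0,255)),(L,(0,0,255)),(bx(.032,.068,-.005,.005,.192),(0,255,0)),(bx(.032,.068,-.005,.005,.16),(0,255,255))):
        u=((proj(n,W(p,q))-o+.5)*sc-.5).round().astype(int);cv2.polylines(k,[u],True,c,1)
    cv2.imwrite(out,k)
ov("top",(160,140),2.8,"pics/ovt.png","pics/top0.png");ov("side",(170,165),2.8,"pics/ovs.png","pics/side0.png")
E
python3 fit.py >/dev/null
```

```text
(no output)
```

View pics/ovt.png

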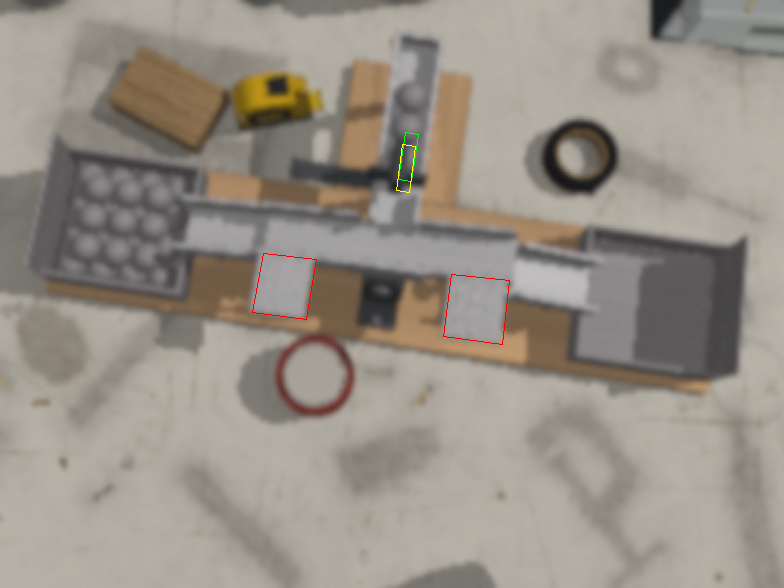

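View pics/ovs.png

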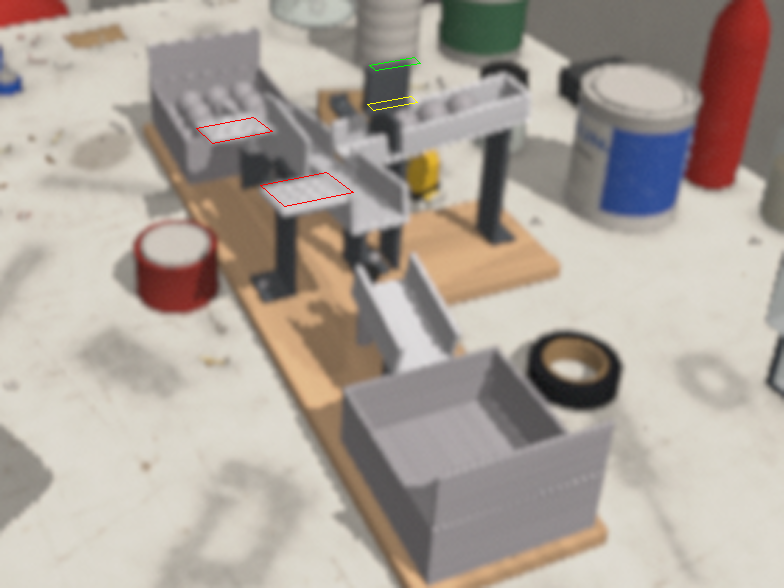

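```bash
cat >> fit.py <<'E'
print("pts");print(W(p,[[-.046,-.078,.2],[.05,-.045,.2],[.05,.019,.2]]).round(4))
E
python3 fit.py|tail -4
```

```text
pts
[[ 0.496  -0.092   0.2   ]
 [ 0.5945 -0.0678  0.2   ]
 [ 0.6003 -0.004   0.2   ]]
```

>>> move_arm([
  {"delta_pos":[2,3.5,0],"delta_rot":[0,0,-1.9],"hand":0},
  {"delta_pos":[2,3.5,0],"delta_rot":[0,0,-1.9],"hand":0},
  {"delta_pos":[2,3.5,0],"delta_rot":[0,0,-1.9],"hand":0},
  {"delta_pos":[2,3.5,0],"delta_rot":[0,0,-1.9],"hand":0},
  {"delta_pos":[2,3.5,0],"delta_rot":[0,0,-1.9],"hand":0},
  {"delta_pos":[2,3.5,0],"delta_rot":[0,0,-1.9],"hand":0},
  {"delta_pos":[2,3.5,0],"delta_rot":[0,0,-1.9],"hand":0},
  {"delta_pos":[2,3.5,0],"delta_rot":[0,0,-1.9],"hand":0},
  {"delta_pos":[2,3.5,0],"delta_rot":[0,0,-1.9],"hand":0},
  {"delta_pos":[2,3.5,0],"delta_rot":[0,0,-1.9],"hand":0},
], force=10)

```text
t: 1.15
eef_pos: [0.358, -0.3048, 0.2486]
ee_rot: [3.142, 0.0, 3.044]
force: [0.3, -0.6, 0.5]
width: 0.0132
```

>>> move_arm([
  {"delta_pos":[2,3,0],"delta_rot":[0,0,0],"hand":0},
  {"delta_pos":[2,3,0],"delta_rot":[0,0,0],"hand":0},
  {"delta_pos":[2,3,0],"delta_rot":[0,0,0],"hand":0},
  {"delta_pos":[2,3,0],"delta_rot":[0,0,0],"hand":0},
  {"delta_pos":[2,3,0],"delta_rot":[0,0,0],"hand":0},
  {"delta_pos":[2,3,0],"delta_rot":[0,0,0],"hand":0},
  {"delta_pos":[1.8,3,0],"delta_rot":[0,0,0],"hand":0},
  {"delta_pos":[0,0.3,-1],"delta_rot":[0,0,0],"hand":0},
  {"delta_pos":[0,0,-1],"delta_rot":[0,0,0],"hand":0},
  {"delta_pos":[0,0,0],"delta_rot":[0,0,0],"hand":0},
])

```text
t: 2.15
eef_pos: [0.4942, -0.0936, 0.2267]
ee_rot: [-3.141, -0.003, 3.046]
force: [0.0, -0.1, 1.2]
width: 0.0004
```

Run:
```python
from station import *
import cv2
print(get_state()["eef_pos"])
for n in("side","wrist"): cv2.imwrite(f"pics/{n}1.png",grab_frame(n))
a=cv2.imread("pics/side1.png")[140:320,170:410];cv2.imwrite("pics/side1c.png",cv2.resize(a,None,fx=3,fy=3))
```

```text
[ 0.49416565 -0.0936335   0.22668763]
```

View pics/side1c.png

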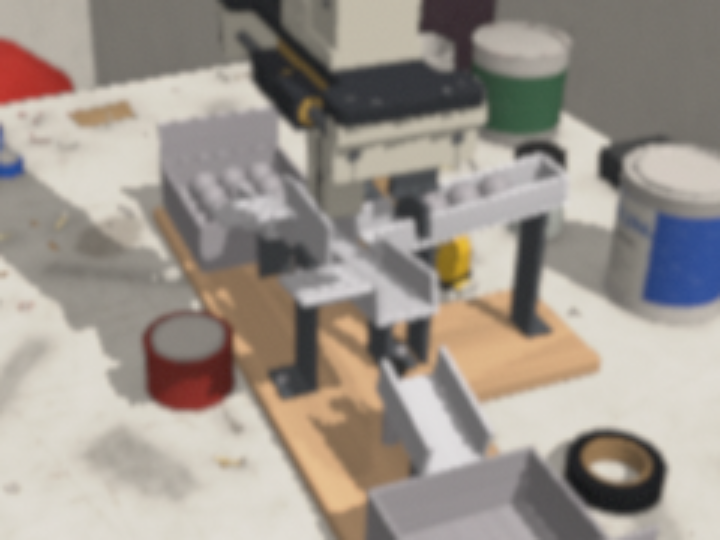

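View pics/wrist1.png

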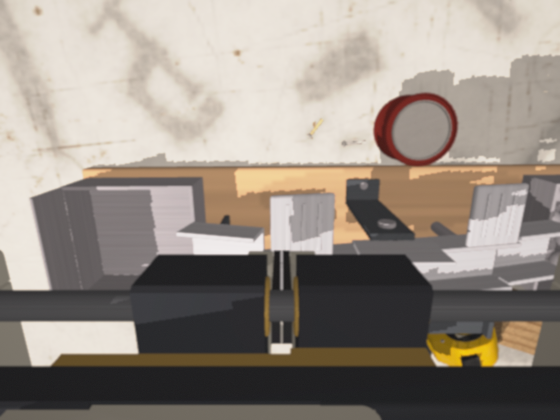

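```bash
cat > w.py <<'E'
from fit import *
from scipy.spatial.transform import Rotation as Ro
def wp(P,pos,rpy):
    c=camera_info("wrist");T=np.eye(4);T[:3,:3]=Ro.from_euler("xyz",rpy).as_matrix();T[:3,3]=pos
    M=np.linalg.inv(T@c["T_tool_cam"]);q=(M[:3,:3]@np.asarray(P).T).T+M[:3,3];u=(c["camera_matrix"]@q.T).T;return u[:,:2]/u[:,2:]
if __name__=="__main__":
    print("----");s=get_state()
    print(wp(W(p,R),s["eef_pos"],s["ee_rot"]).round(),wp(W(p,L),s["eef_pos"],s["ee_rot"]).round())
    m=Ro.from_euler("xyz",s["ee_rot"]).as_matrix();print(wp(np.array([s["eef_pos"]+m@[0,0,.022]]),s["eef_pos"],s["ee_rot"]))
E
python3 w.py|sed -n '/----/,$p'
```

```text
----
[[327. 260.]
 [266. 266.]
 [264. 197.]
 [330. 193.]] [[507. 241.]
 [459. 246.]
 [468. 185.]
 [518. 181.]]
[[277.06907626 267.57050266]]
```

>>> move_arm([
  {"delta_pos":[0.2,0.3,-1],"delta_rot":[0,0,0],"hand":0},
  {"delta_pos":[0,0,-1],"delta_rot":[0,0,0],"hand":0},
  {"delta_pos":[0,0,-1],"delta_rot":[0,0,0],"hand":0},
  {"delta_pos":[0,0,-1],"delta_rot":[0,0,0],"hand":0},
  {"delta_pos":[0,0,-1],"delta_rot":[0,0,0],"hand":0},
  {"delta_pos":[0,0,-0.6],"delta_rot":[0,0,0],"hand":0},
  {"delta_pos":[0,0,-0.6],"delta_rot":[0,0,0],"hand":0},
  {"delta_pos":[0,0,-0.6],"delta_rot":[0,0,0],"hand":0},
  {"delta_pos":[0,0,-0.6],"delta_rot":[0,0,0],"hand":0},
  {"delta_pos":[0,0,-0.6],"delta_rot":[0,0,0],"hand":0},
])

```text
t: 3.25
eef_pos: [0.4978, -0.0904, 0.1483]
ee_rot: [-3.142, 0.0, 3.046]
force: [0.6, -1.7, 1.2]
width: 0.0006
```

Run:
```python
from station import *
import cv2
print(get_state()["eef_pos"],get_state()["force"])
for n in("side",): cv2.imwrite(f"pics/{n}2.png",grab_frame(n))
a=cv2.imread("pics/side2.png")[140:320,170:410];cv2.imwrite("pics/side2c.png",cv2.resize(a,None,fx=3,fy=3))
```

```text
[ 0.49784052 -0.09039571  0.14834717] [ 0.57293608 -1.69316735  1.19887173]
```

View pics/side2c.png

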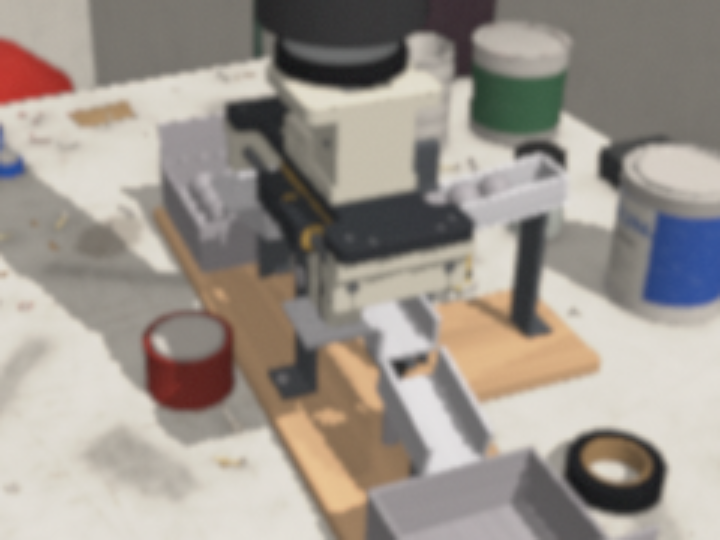

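>>> move_arm([
  {"delta_pos":[0,0,-0.2],"delta_rot":[0,0,0],"hand":0},
  {"delta_pos":[0,0,-0.2],"delta_rot":[0,0,0],"hand":0},
  {"delta_pos":[0,0,-0.2],"delta_rot":[0,0,0],"hand":0},
  {"delta_pos":[0,0,0],"delta_rot":[0,0,0],"hand":0},
  {"delta_pos":[0,0,0],"delta_rot":[0,0,0],"hand":0},
  {"delta_pos":[0,0,0],"delta_rot":[0,0,0],"hand":0},
  {"delta_pos":[0,0,0],"delta_rot":[0,0,0],"hand":0},
  {"delta_pos":[0,0,0],"delta_rot":[0,0,0],"hand":0},
  {"delta_pos":[0,0,0],"delta_rot":[0,0,0],"hand":0},
  {"delta_pos":[0,0,0],"delta_rot":[0,0,0],"hand":0},
])

```text
t: 4.3
eef_pos: [0.4976, -0.0903, 0.1426]
ee_rot: [3.142, -0.0, 3.046]
force: [0.0, -0.3, 0.4]
width: 0.0003
```

>>> move_arm([
  {"delta_pos":[0,0,-0.1],"delta_rot":[0,0,0],"hand":0},
  {"delta_pos":[0,0,-0.1],"delta_rot":[0,0,0],"hand":0},
  {"delta_pos":[0,0,-0.1],"delta_rot":[0,0,0],"hand":0},
  {"delta_pos":[0,0,0],"delta_rot":[0,0,0],"hand":0},
  {"delta_pos":[0,0,0],"delta_rot":[0,0,0],"hand":0},
  {"delta_pos":[0,0,0],"delta_rot":[0,0,0],"hand":0},
  {"delta_pos":[0,0,0],"delta_rot":[0,0,0],"hand":0},
  {"delta_pos":[0,0,0],"delta_rot":[0,0,0],"hand":0},
  {"delta_pos":[0,0,0],"delta_rot":[0,0,0],"hand":0},
  {"delta_pos":[0,0,0],"delta_rot":[0,0,0],"hand":0},
])

```text
t: 5.3
eef_pos: [0.4978, -0.0905, 0.1402]
ee_rot: [-3.141, 0.0, 3.046]
force: [-1.9, -0.8, 7.8]
width: 0.0006
```

>>> move_arm([
  {"delta_pos":[0,0,1],"delta_rot":[0,0,0],"hand":0},
  {"delta_pos":[0,0,2.4],"delta_rot":[0,0,0],"hand":0},
  {"delta_pos":[0,0,2.4],"delta_rot":[0,0,0],"hand":0},
  {"delta_pos":[0,0,2.4],"delta_rot":[0,0,0],"hand":0},
  {"delta_pos":[0,0,2.3],"delta_rot":[0,0,0],"hand":0},
  {"delta_pos":[2.4,0.4,0],"delta_rot":[0,0,0],"hand":0},
  {"delta_pos":[2.4,0.4,0],"delta_rot":[0,0,0],"hand":0},
  {"delta_pos":[2.4,0.4,0],"delta_rot":[0,0,0],"hand":0},
  {"delta_pos":[2.6,0.4,0],"delta_rot":[0,0,0],"hand":0},
  {"delta_pos":[0,0,0],"delta_rot":[0,0,0],"hand":0},
])

```text
t: 6.3
eef_pos: [0.598, -0.0738, 0.244]
ee_rot: [-3.141, -0.0, 3.046]
force: [-1.0, -0.7, -0.0]
width: 0.001
```

```bash
python3 - <<'E'
from station import *
import cv2
print(get_state()["eef_pos"],get_state()["force"])
for n in("side","wrist"): cv2.imwrite(f"pics/{n}3.png",grab_frame(n))
a=cv2.imread("pics/side3.png")[140:320,170:410];cv2.imwrite("pics/side3c.png",cv2.resize(a,None,fx=3,fy=3))
E
cat > g.py <<'E'
from w import *
Rr=[gate(x,y,.0273,.22) for x,y in((-.022,-.053),(-.022,-.097),(-.070,-.097),(-.070,-.053))]
s=get_state();print("----");print(wp(W(p,Rr),s["eef_pos"],s["ee_rot"]).round())
print(((proj("side",W(p,Rr))-(170,140))*3).round())
E
python3 g.py|sed -n '/----/,$p'
```

```text
[ 0.59796006 -0.07376694  0.24401011] [-0.99254693 -0.74305987 -0.01997437]
----
[[269. 114.]
 [213. 114.]
 [208.  44.]
 [268.  41.]]
[[355. 298.]
 [382. 347.]
 [310. 364.]
 [285. 313.]]
```

View pics/side3c.png

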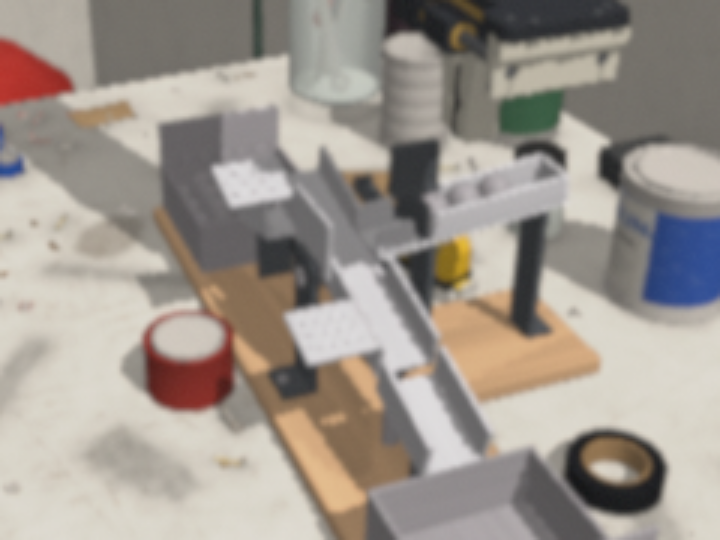

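View pics/wrist3.png

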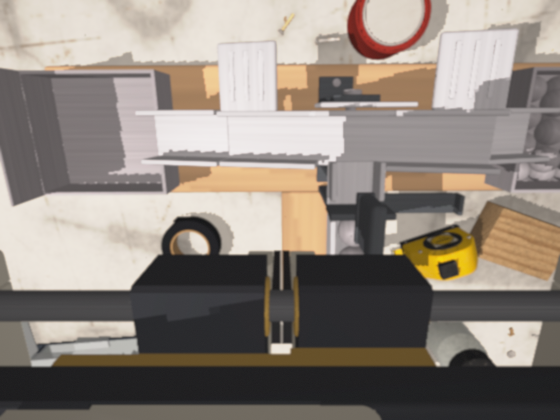

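```bash
cat > g2.py <<'E'
from w import *
s=get_state();print("----")
for y in(-.005,.005):
  for z in(.192,.16): print(y,z,wp(W(p,[[.032,y,z],[.068,y,z]]),s["eef_pos"],s["ee_rot"]).round().tolist())
m=Ro.from_euler("xyz",s["ee_rot"]).as_matrix()
print(wp(np.array([s["eef_pos"]+m@[a,b,.022] for a in(-.0095,.0095) for b in(-.021,.021)]),s["eef_pos"],s["ee_rot"]).round())
E
python3 g2.py|sed -n '/----/,$p'
```

```text
----
-0.005 0.192 [[358.0, 213.0], [355.0, 270.0]]
-0.005 0.16 [[348.0, 199.0], [345.0, 249.0]]
0.005 0.192 [[376.0, 212.0], [371.0, 270.0]]
0.005 0.16 [[363.0, 198.0], [360.0, 249.0]]
[[236. 284.]
 [318. 284.]
 [235. 250.]
 [319. 250.]]
```

>>> move_arm([
  {"delta_pos":[0,0,-1.4],"delta_rot":[0,0,0],"hand":0},
  {"delta_pos":[0,0,-1.4],"delta_rot":[0,0,0],"hand":0},
  {"delta_pos":[0,0,-1.4],"delta_rot":[0,0,0],"hand":0},
  {"delta_pos":[0,0,-1.3],"delta_rot":[0,0,0],"hand":0},
  {"delta_pos":[0,0.8,0],"delta_rot":[0,0,0],"hand":0},
  {"delta_pos":[0.1,0.8,0],"delta_rot":[0,0,0],"hand":0},
  {"delta_pos":[0.1,0.8,0],"delta_rot":[0,0,0],"hand":0},
  {"delta_pos":[0.1,0.8,0],"delta_rot":[0,0,0],"hand":0},
  {"delta_pos":[0.1,0.8,0],"delta_rot":[0,0,0],"hand":0},
  {"delta_pos":[0,0,0],"delta_rot":[0,0,0],"hand":0},
])

```text
t: 7.4
eef_pos: [0.6, -0.0331, 0.1899]
ee_rot: [3.141, 0.001, 3.047]
force: [-0.0, -0.2, -0.1]
width: 0.0006
```

Run:
```python
from station import *
import cv2
print(get_state()["eef_pos"],get_state()["force"])
for n in("side",): cv2.imwrite(f"pics/{n}4.png",grab_frame(n))
a=cv2.imread("pics/side4.png")[140:320,170:410];cv2.imwrite("pics/side4c.png",cv2.resize(a,None,fx=3,fy=3))
```

```text
[ 0.60001301 -0.03312157  0.18991904] [-0.01250891 -0.19737546 -0.13640213]
```

View pics/side4c.png

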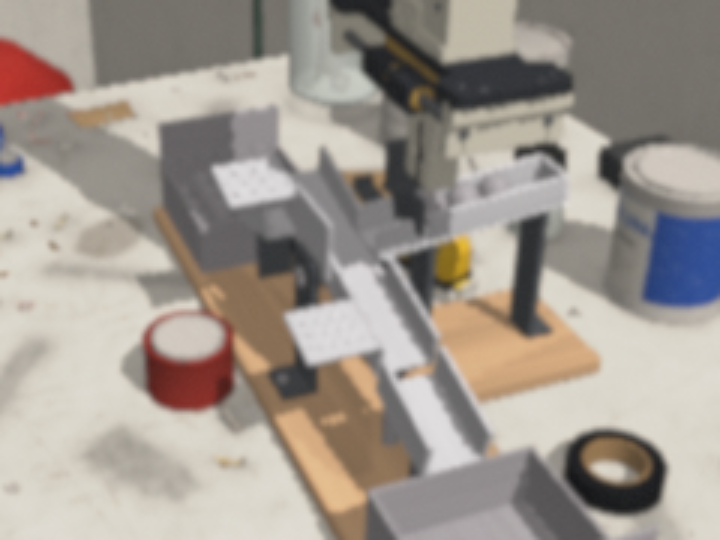

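>>> move_arm([
  {"delta_pos":[0,0.5,0],"delta_rot":[0,0,0],"hand":0},
  {"delta_pos":[0.1,0.5,0],"delta_rot":[0,0,0],"hand":0},
  {"delta_pos":[0,0.5,0],"delta_rot":[0,0,0],"hand":0},
  {"delta_pos":[0.1,0.5,0],"delta_rot":[0,0,0],"hand":0},
  {"delta_pos":[0,0.5,0],"delta_rot":[0,0,0],"hand":0},
  {"delta_pos":[0.1,0.5,0],"delta_rot":[0,0,0],"hand":0},
  {"delta_pos":[0,0.3,0],"delta_rot":[0,0,0],"hand":0},
  {"delta_pos":[0,0,0],"delta_rot":[0,0,0],"hand":0},
  {"delta_pos":[0,0,0],"delta_rot":[0,0,0],"hand":0},
  {"delta_pos":[0,0,0],"delta_rot":[0,0,0],"hand":0},
])

```text
t: 8.45
eef_pos: [0.6027, -0.0012, 0.1895]
ee_rot: [3.141, -0.0, 3.046]
force: [-0.3, 0.5, -0.2]
width: 0.0001
```

Run:
```python
from station import *
import cv2
print(get_state()["eef_pos"],get_state()["force"])
for n in("side",): cv2.imwrite(f"pics/{n}5.png",grab_frame(n))
a=cv2.imread("pics/side5.png")[140:320,170:410];cv2.imwrite("pics/side5c.png",cv2.resize(a,None,fx=3,fy=3))
```

```text
[ 0.60268448 -0.00121386  0.18947742] [-0.28802576  0.54337676 -0.17586994]
```

View pics/side5c.png

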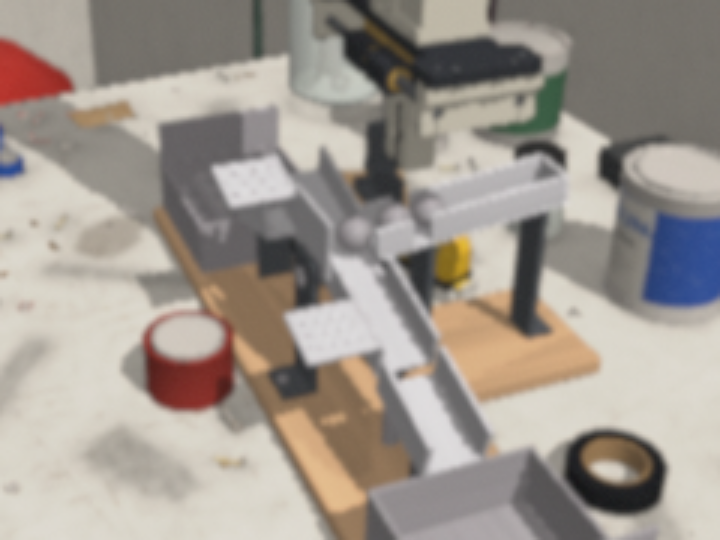

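Balls are running and the slide isn't at its end stop yet, so I keep pushing in small steps.

>>> move_arm([
  {"delta_pos":[0,0.2,0],"delta_rot":[0,0,0],"hand":0},
  {"delta_pos":[0,0.2,0],"delta_rot":[0,0,0],"hand":0},
  {"delta_pos":[0,0.2,0],"delta_rot":[0,0,0],"hand":0},
  {"delta_pos":[0.1,0.2,0],"delta_rot":[0,0,0],"hand":0},
  {"delta_pos":[0,0,0],"delta_rot":[0,0,0],"hand":0},
  {"delta_pos":[0,0,0],"delta_rot":[0,0,0],"hand":0},
  {"delta_pos":[0,0,0],"delta_rot":[0,0,0],"hand":0},
  {"delta_pos":[0,0,0],"delta_rot":[0,0,0],"hand":0},
  {"delta_pos":[0,0,0],"delta_rot":[0,0,0],"hand":0},
  {"delta_pos":[0,0,0],"delta_rot":[0,0,0],"hand":0},
])

```text
t: 9.5
eef_pos: [0.6029, 0.004, 0.1896]
ee_rot: [-3.138, -0.002, 3.045]
force: [0.6, -13.0, 0.7]
width: 0.0001
```

>>> move_arm([
  {"delta_pos":[0,-1,0],"delta_rot":[0,0,0],"hand":0},
  {"delta_pos":[0,-1.5,0],"delta_rot":[0,0,0],"hand":0},
  {"delta_pos":[0,0,1.5],"delta_rot":[0,0,0],"hand":0},
  {"delta_pos":[0,0,2],"delta_rot":[0,0,0],"hand":0},
  {"delta_pos":[0,0,2],"delta_rot":[0,0,0],"hand":0},
  {"delta_pos":[-2,-3,1],"delta_rot":[0,0,0],"hand":0},
  {"delta_pos":[-2,-3,0],"delta_rot":[0,0,0],"hand":0},
  {"delta_pos":[-2,-3,0],"delta_rot":[0,0,0],"hand":0},
  {"delta_pos":[-2,-3,0],"delta_rot":[0,0,0],"hand":0},
  {"delta_pos":[-2,-3,0],"delta_rot":[0,0,0],"hand":0},
])

```text
t: 10.5
eef_pos: [0.5027, -0.1696, 0.2548]
ee_rot: [3.141, 0.001, 3.046]
force: [0.2, -0.2, -0.1]
width: 0.0006
```

>>> move_arm([
  {"delta_pos":[-2,-3,0],"delta_rot":[0,0,0],"hand":0},
  {"delta_pos":[-2,-3,0],"delta_rot":[0,0,0],"hand":0},
  {"delta_pos":[-2,-3,0],"delta_rot":[0,0,0],"hand":0},
  {"delta_pos":[-2,-3,0],"delta_rot":[0,0,0],"hand":0},
  {"delta_pos":[-2,-3,0],"delta_rot":[0,0,0],"hand":0},
  {"delta_pos":[-1,-2,0],"delta_rot":[0,0,0],"hand":0},
  {"delta_pos":[0,0,0],"delta_rot":[0,0,0],"hand":0},
  {"delta_pos":[0,0,0],"delta_rot":[0,0,0],"hand":0},
  {"delta_pos":[0,0,0],"delta_rot":[0,0,0],"hand":0},
  {"delta_pos":[0,0,0],"delta_rot":[0,0,0],"hand":0},
])

```text
t: 11.5
eef_pos: [0.394, -0.3378, 0.2546]
ee_rot: [3.141, 0.0, 3.047]
force: [0.6, -0.0, -0.1]
width: 0.0004
```

Run:
```python
from station import *
import cv2
print(get_state()["t"],get_state()["force"])
for n in("side","top"): cv2.imwrite(f"pics/{n}6.png",grab_frame(n))
a=cv2.imread("pics/side6.png")[150:380,160:430];cv2.imwrite("pics/side6c.png",cv2.resize(a,None,fx=2.6,fy=2.6))
a=cv2.imread("pics/top6.png")[140:300,160:440];cv2.imwrite("pics/top6c.png",cv2.resize(a,None,fx=2.85,fy=2.85))
```

```text
11.5 [ 0.621071   -0.03249187 -0.13494611]
```

View pics/side6c.png

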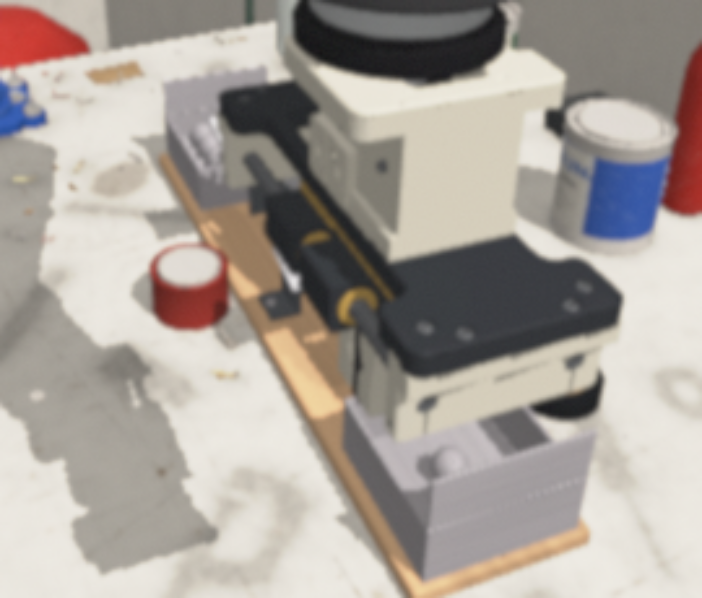

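View pics/top6c.png

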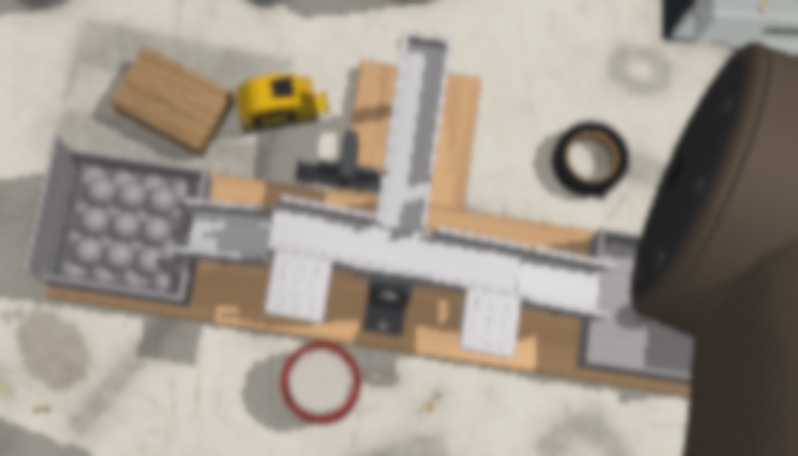

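>>> move_arm([
  {"delta_pos":[-2,-3,0],"delta_rot":[0,0,0],"hand":0},
  {"delta_pos":[-2,-3,0],"delta_rot":[0,0,0],"hand":0},
  {"delta_pos":[-2,-3,0],"delta_rot":[0,0,0],"hand":0},
  {"delta_pos":[-2,-3,0],"delta_rot":[0,0,0],"hand":0},
  {"delta_pos":[-2,-3,0],"delta_rot":[0,0,0],"hand":0},
  {"delta_pos":[-2,-3,0],"delta_rot":[0,0,0],"hand":0},
  {"delta_pos":[-2,-3,0],"delta_rot":[0,0,0],"hand":0},
  {"delta_pos":[-2,-3,0],"delta_rot":[0,0,0],"hand":0},
  {"delta_pos":[-2,-3,0],"delta_rot":[0,0,0],"hand":0},
  {"delta_pos":[0,0,0],"delta_rot":[0,0,0],"hand":0},
])

```text
t: 12.6
eef_pos: [0.2118, -0.6107, 0.2535]
ee_rot: [3.141, -0.001, 3.044]
force: [0.3, -0.0, -0.7]
width: 0.0006
```

Run:
```python
from station import *
import cv2
print(get_state()["t"],get_state()["force"])
for n in("side","top"): cv2.imwrite(f"pics/{n}7.png",grab_frame(n))
a=cv2.imread("pics/side7.png")[150:380,160:430];cv2.imwrite("pics/side7c.png",cv2.resize(a,None,fx=2.6,fy=2.6))
a=cv2.imread("pics/top7.png")[140:300,160:440];cv2.imwrite("pics/top7c.png",cv2.resize(a,None,fx=2.85,fy=2.85))
```

```text
12.6 [ 0.2566179  -0.02773394 -0.65059299]
```

View pics/side7c.png

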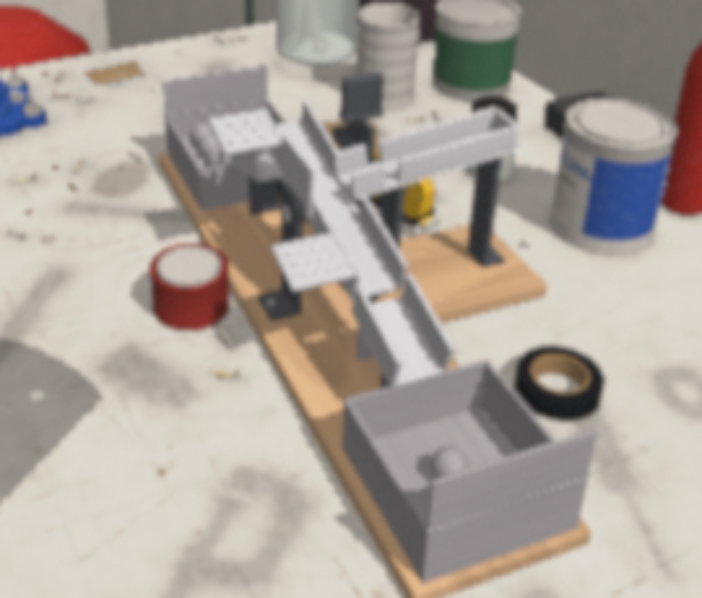

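View pics/top7c.png

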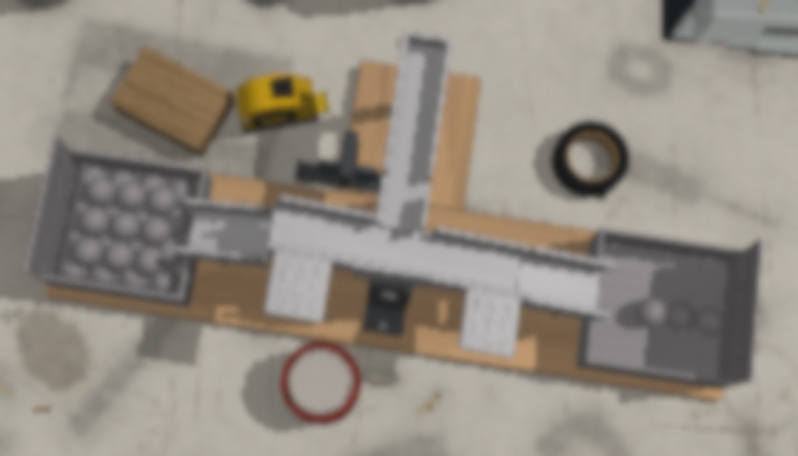

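```bash
python3 -c "
from station import *
print(job_done())"
```

```text
the job is handed in; nothing more can be done
None
```

The gate now slopes fully to the right chute, the stop slide is open against its end stop, and all three balls are in the right bin. I handed the job in at about 12.7 s.

- **Gate:** I pressed the right thumb plate down with closed fingers until it met the stop at 7.8 N. A side picture taken after lifting off showed the gate in its fully-right position.
- **Stop slide:** I pushed the tab to the left until it hit the end stop at 13 N. It moved roughly 43 mm in the top picture, against the 45 mm given. I take this as fully open, since the picture is only good to a few millimetres.
- **Final pictures:** The feed channel and gate are empty. The three balls lie in a row in the right bin, at about (655,310), (682,315) and (710,320) in the enlarged top picture. The tin, wood block, tape measure and tape roll are where they were.
- **Hand:** The arm is well clear of the stand, with about zero force at the wrist.
- **Disagreements:** My position for the stand differed between cameras, by up to about 5 mm from the side camera and 2–4 mm from the wrist camera. Both contacts allowed for that, and nothing else in the checks failed.

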